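# Close a camper's water strainer and hold its bayonet plug at the vent mark

## Task

Close up the camper's water strainer: first turn its three bolt knobs clockwise to their end stops, in any order, then drop the loose bayonet plug into the port in the middle until its disc lies flush. Twist the plug clockwise half way, until its grip bar lines up with the single white ribs, never on through the lock click towards the double ribs, and keep hold of it there, because a spring turns it back: the program finishes with the gripper still holding the plug at that mark. Leave the other things on the worktop where they are.

Things in the scene. Friction and masses are not known exactly. Their poses are not given: they have to be found in the camera images.
- housing: Fixed strainer housing, grey plastic drum 200 mm wide, 28 mm high, yaw varies. In its middle a turret, 100 mm wide, rises to a flat top 50 mm above the worktop, with the bayonet port in it. Origin: centre of the underside; z is the port axis; the port's two notches are at +x and -x. A brass hose tail sticks out at +x, near the worktop.
- port (a point): Centre of the port's mouth, 50 mm above the housing's origin, axes as the housing's. A round hole 47 mm wide with two notches at +x and -x (13 mm wide, reaching at least 32 mm from the axis) through a 6 mm plate, over a hollow; 21 mm deep in all.
- vent_mark (a point): Middle of one of the two single white ribs (3 x 13 mm, radial) on the turret's top, 42 mm from the port axis and 0.75 rad (43 deg) clockwise, seen from above, from the +x notch; the other is opposite. The double white ribs, 1.5 rad clockwise from the notches, mark the locked position.
- plug: Loose black plug, about 100 to 200 g, standing upright. Origin: centre of its underside. From below: shank 43 mm wide, 17 mm high, with two lugs at its foot at +x and -x (9 mm wide, 8 mm high, reaching 29 mm from the axis); disc 68 mm wide, 17 to 23 mm up; grip bar along x, 23 to 53 mm up. A half turn makes no difference. Seated, disc on the turret, its origin is 33 mm above the housing's.
- plug_grip (a point): Middle of the plug's grip bar, 38 mm above its underside; axes as the plug's. The bar is 58 mm long along x (in line with the lugs), 12 mm thick along y, 30 mm high. The plug enters the port with its x axis along the housing's, then turns clockwise only, the lugs catching under the plate.
- vent_cam (a joint): Hidden sprung cam under the port, which the plug's lugs push after about 0.1 rad of twist (0.03 N m, 0.06 half way) and which turns the plug back if let go. 0 at rest, grows clockwise: about the plug's twist less 0.07 rad, so near 0.68 at the single ribs. The lock click is felt from about 0.9 and is passed at 1.15; stop at 1.48.
- bolt_a (a joint): Turn of bolt knob a, which stands 78 mm from the port axis, 60 deg anticlockwise from the housing's +x. Grows clockwise seen from above, from 0 (loose) to the end stop at 1.5 rad, where its bar points at the port axis; starts between 0.1 and 0.6. Light friction (0.04 N m), stays where it is left.
- bolt_a_grip (a point): Middle of bolt knob a's black grip bar, on the knob's axis, 77 mm above the worktop. The bar is 40 mm long along x, 11 mm thick along y, and reaches from 69 to 90 mm above the worktop, over a collar 32 mm in diameter.
- bolt_b (a joint): Turn of bolt knob b, which stands 78 mm from the port axis, opposite the housing's +x. Grows clockwise seen from above, from 0 (loose) to the end stop at 1.5 rad, where its bar points at the port axis; starts between 0.1 and 0.6. Light friction (0.04 N m), stays where it is left.
- bolt_b_grip (a point): Middle of bolt knob b's black grip bar, on the knob's axis, 77 mm above the worktop. The bar is 40 mm long along x, 11 mm thick along y, and reaches from 69 to 90 mm above the worktop, over a collar 32 mm in diameter.
- bolt_c (a joint): Turn of bolt knob c, which stands 78 mm from the port axis, 60 deg clockwise from the housing's +x. Grows clockwise seen from above, from 0 (loose) to the end stop at 1.5 rad, where its bar points at the port axis; starts between 0.1 and 0.6. Light friction (0.04 N m), stays where it is left.
- bolt_c_grip (a point): Middle of bolt knob c's black grip bar, on the knob's axis, 77 mm above the worktop. The bar is 40 mm long along x, 11 mm thick along y, and reaches from 69 to 90 mm above the worktop, over a collar 32 mm in diameter.
- spring_plate: Bystander: blue square bed-spring plate 100 x 100 mm, 18 mm high; origin at its underside's centre. Leave it where it is.
- mug: Bystander: white mug 80 mm wide, 90 mm high; origin at its underside's centre. Leave it where it is.
- screw_jar: Bystander: glass jar 60 mm wide, 75 mm high; origin at its underside's centre. Leave it where it is.
- driver: Bystander: screwdriver 160 mm long, lying along x; origin at its underside's centre. Leave it where it is.
- gasket: Bystander: rubber ring 48 mm wide, 8 mm high; origin at its underside's centre. Leave it where it is.
- slat: Bystander: wooden slat 300 x 50 x 12 mm, long side along x; origin at its underside's centre. Leave it where it is.
- tray: Bystander: open grey tray 160 x 110 x 45 mm; origin at its underside's centre. Leave it where it is.

How it is judged:
By the outcome, as a careful person would: the job done as asked, in the order asked, and still so for the second after the job is handed in, while the arm keeps its last pose, push and grip.
It also fails if it takes over 72 s, if anything falls off the work surface, if the arm or the gripper's body presses on something with over 40 N, if the wrist force passes 120 N, or if a joint passes its speed limit or range.

## Robot

A 6-joint arm with a two-finger parallel gripper is mounted at the origin on the work surface. World frame = base frame: x ahead of the robot, y to its left, z up, the work surface at z = 0. Lengths are in m, angles in rad, forces in N, time in s.
With the tool pointing down it reaches from about 0.35 to 0.775 m from the base axis. Payload 7.3 kg.
Tool frame: the origin (TCP) lies at the very end of the fingers, on their centre line; the grasp point (between the pads) lies 19 mm behind it; z points along the fingers, y is the line along which they close (so a half turn about z gives the same grasp; the last joint's range is limited). The gripper opens to 92 mm and grips with 3 to 60 N. Pads are 19 mm wide; open, the fingers measure 130 mm over their backs; the gripper's body (75 mm by 190 mm) begins 47 mm behind the grasp point.
Start: joints at [1.17, 0.342, 1.524, -0, 1.275, -0.146], TCP at [0.132, 0.508, 0.227] pointing down, gripper open.
Joint ranges: [-2.53, 2.53], [-0.77, 2.02], [0.04, 2.7], [-1, 4.14], [0.28, 2.66], [-3.11, 3.11]. Speed limits (rad/s): [2.57, 2.57, 3.14, 3.14, 3.14, 3.14].

## Interface

Orientations are given as a unit quaternion [w, x, y, z].
In Python, from workcell import r gives the robot as it stands.
- The arm moves only by the tool servo_tool, never from a script. Its argument "plan" is a list that holds one entry, the list of rows, each a list of 7 numbers: the shift along the tool's x, y, z in units of 100 mm (1.0 is 100 mm), then the turn, a rotation vector about the tool's x, y, z in units of pi rad (1.0 is pi rad), then the opening, from 0 (shut) to 1 (fully open). A call has 1 to 20 rows; each row shifts and turns the commanded pose from where the row before left it, along the tool's axes as they then stand; what a row does not reach is not made up. A row lasts 1/8 s, in which the tool goes at most 62.5 mm and 10.7 degrees, less where a joint would pass 70% of its speed; a pose out of reach is approached as far as the arm can. A call with a number of a shift or a turn outside -1 to 1 is refused whole. A call with a gripper value outside its range is refused whole. The fingers move at their own pace and stop on an object; the grip force is fixed at half the most. Time passes only in rows, so rows that do not move let the fingers close. It gives the time, the measured TCP pose, the force, the opening and the grip force at its end, in the units of the state.
- r.get_obs(): the state, without advancing time (a new reading comes with each control period).
- r.snapshot(name): name is "side" or "top"; returns a dict with "img" (384x512x3 uint8, blue, green, red), "fx", "fy", "cx", "cy" (pixels), "camera_from_world" (4x4, takes a point from world to camera coordinates). Camera axes: x right, y up, looking along -z (the intrinsics and any distortion apply to the point x, -y, -z); pixel columns grow to the right and rows downward; lengths in m; the calibration is good to about 2 mm. A picture is of the moment at which its call begins. There is no depth.
- r.sign_off(): hands the job in; it is judged then, once.
Trained networks look in a picture, given as the dict that the camera call returned (one of the last four; its "shot" number tells which), for a name from the list of things; names that differ only in an ending like _2 or _b are one class to them, and where a whole thing is asked for, a point or a joint stands for the part that bears it (a point fixed in the world has none). Each returns a list of dicts, best first, with "conf" (0 to 1); they miss things now and then, are a little off and sometimes report something else, mostly with a low value. They report only what shows in the picture. A call takes as long as a camera call.
- r.recognise(name, picture): "rect" ([left, top, right, bottom] in pixels, round what is visible of it).
- r.pinpoint(name, picture): "uv" ([column, row] in pixels: a listed point, or the origin of a listed thing).
The state is a dict: "time_s": time; "joints": joint angles; "joint_vel": joint speeds; "effort": joint torques, N m; "position": TCP position; "orientation": TCP orientation; "wrist_force": force on the tool from outside, world axes, zero at the start; "moment": the same for the moment, N m; "opening": finger opening in m; "grip_force": force on a finger pad.
Only numpy, scipy, OpenCV 4.12 (cv2) and the standard library are available. Lean on these libraries where they do the work, as an engineer would, in place of code of your own. Each camera call takes 0.05 s, during which the arm holds its last target. There are 200 camera calls.

## Working session

There is one attempt and no reset: what is moved stays moved. The work goes in short steps, Python scripts to look and compute and a tool call to move; the robot and the scene stay as the last step left them, time stands still between calls to the robot, and variables do not carry over. Pictures are saved under pics/ and viewed, at most 10 in all, crops included, and the job is handed in when it is done.

Besides the shell and the picture viewer there is one more tool, called after "Call:" as name(argument=value, ...) on one line, values as JSON. servo_tool: Moves the arm, as the interface text tells. Shifts and turns lie within -1 to 1; 1 stands for 100 mm of shift or pi rad of turn. Its arguments: {"type":"object","properties":{"plan":{"type":"array"}},"required":["plan"]}

```bash
mkdir -p pics; ls
cat > h.py <<'E'
import numpy as np, cv2
from workcell import r
def ray(p,uv):
    T=np.array(p["camera_from_world"]);R=T[:3,:3];t=T[:3,3]
    d=np.array([(uv[0]-p["cx"])/p["fx"],-(uv[1]-p["cy"])/p["fy"],-1.])
    return -R.T@t, R.T@d
def at_z(p,uv,z):
    c,d=ray(p,uv); return (c+d*(z-c[2])/d[2])
def proj(p,X):
    T=np.array(p["camera_from_world"]);q=T[:3,:3]@np.array(X)+T[:3,3]
    return [p["cx"]+p["fx"]*q[0]/-q[2], p["cy"]-p["fy"]*q[1]/-q[2]]
E
python3 - <<'E'
from h import *
np.set_printoptions(precision=4,suppress=True)
for n in("top","side"):
    p=r.snapshot(n); cv2.imwrite(f"pics/{n}0.png",p["img"]); print(n,[k for k in p],ray(p,(p["cx"],p["cy"])))
    for k,z in(("port",.05),("housing",0),("plug_grip",.038),("plug",0),("bolt_a_grip",.077),("vent_mark",.05)):
        for d in r.pinpoint(k,p)[:4]: print(k,np.round(d["conf"],2),np.round(d["uv"],1),at_z(p,d["uv"],z)[:2])
o=r.get_obs();print(o)
E
```

```text
pics
top ['img', 'fx', 'fy', 'cx', 'cy', 'camera_from_world', 'shot'] (array([ 0.3814, -0.0086,  1.0501]), array([ 0.2024, -0.0079, -0.9793]))
port 0.68 [321.4 219.2] [ 0.4921 -0.1987]
housing 0.8 [313.8 222.5] [ 0.4892 -0.1856]
housing 0.68 [255.2 247.3] [ 0.4271 -0.0138]
housing 0.64 [320.8 218.4] [ 0.5001 -0.2067]
plug_grip 0.58 [172.7 223.8] [0.5008 0.2115]
plug 0.71 [176.  225.8] [0.4991 0.2103]
bolt_a_grip 0.63 [252.5 247.1] [ 0.4246 -0.0064]
bolt_a_grip 0.44 [294.9 218.7] [ 0.4939 -0.123 ]
bolt_a_grip 0.2 [314.6 221.8] [ 0.4831 -0.1749]
vent_mark 0.97 [321.7 204.7] [ 0.5322 -0.203 ]
side ['img', 'fx', 'fy', 'cx', 'cy', 'camera_from_world', 'shot'] (array([ 0.1129, -0.7582,  0.6823]), array([ 0.4342,  0.7105, -0.5538]))
port 0.83 [260.9 266.6] [ 0.4897 -0.1861]
port 0.42 [261.9 283.4] [ 0.4631 -0.2311]
housing 0.56 [261.7 285.6] [ 0.4866 -0.1951]
plug_grip 0.74 [189.2 191. ] [0.4942 0.2102]
plug 0.68 [187.2 201.4] [0.4869 0.2167]
bolt_a_grip 0.55 [241.4 239.5] [ 0.4851 -0.1088]
vent_mark 0.92 [281.8 263.2] [ 0.536  -0.2018]
{'time_s': 0.7, 'joints': array([ 1.17  ,  0.342 ,  1.5241, -0.    ,  1.2754, -0.146 ]), 'joint_vel': array([0.0012, 0.0007, 0.0003, 0.0019, 0.0004, 0.0009]), 'effort': array([  0.0009, -43.102 , -24.4443,   0.0721,   0.0483,   0.    ]), 'position': array([0.1323, 0.5081, 0.2268]), 'orientation': array([0.    , 0.127 , 0.9919, 0.0001]), 'wrist_force': array([-0.805 ,  0.4849,  0.6124]), 'moment': array([ 0.0253,  0.0631, -0.0129]), 'grip_force': 0.0, 'opening': 0.09191656683625754}
```

Run:
```python
import cv2
a=cv2.imread("pics/top0.png");b=cv2.imread("pics/side0.png")
cv2.imwrite("pics/top1.png",cv2.resize(a,(800,600),interpolation=3))
cv2.imwrite("pics/crop1.png",cv2.resize(a[160:290,230:400],(784,600),interpolation=2))
cv2.imwrite("pics/crop2.png",cv2.resize(b[190:340,160:360],(800,600),interpolation=2))
```

```text
(no output)
```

View pics/top1.png

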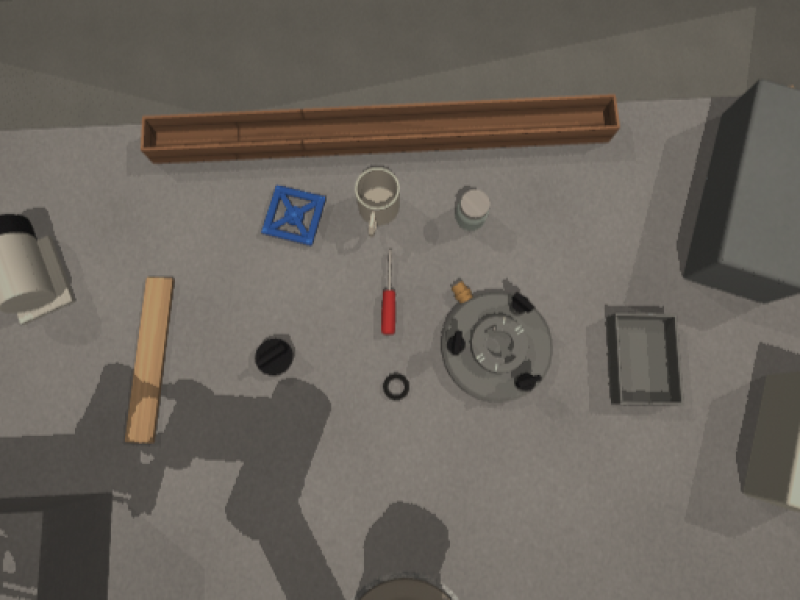

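View pics/crop1.png

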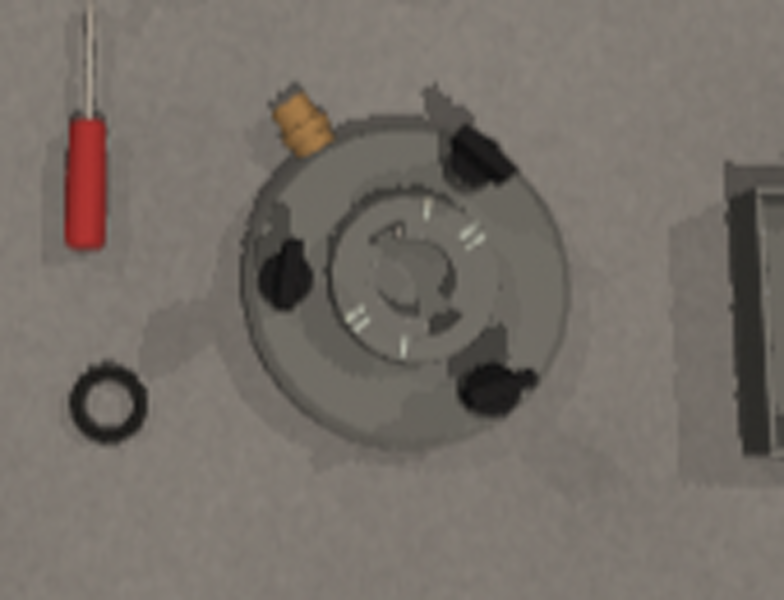

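View pics/crop2.png

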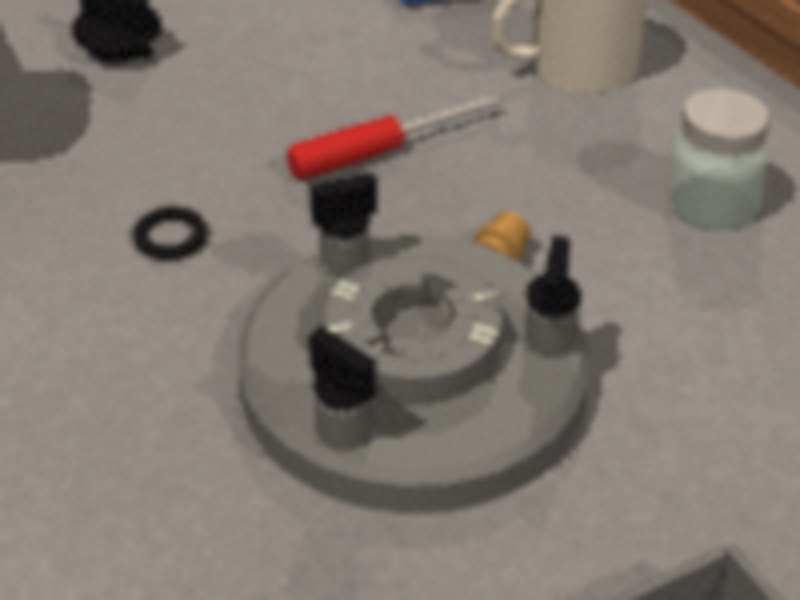

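The views show the housing at right (port near top-image pixel (320,220)), with single ribs at (322.6,205) and (317.6,235) and double ribs at (332,211) and (307.4,229). The knobs are at about (292,220), (335,194) and (337,244), and the plug is at (175,228). Next I'll fit silhouettes for the exact poses.

```bash
cat > fit.py <<'E'
from h import *
from scipy.optimize import least_squares, differential_evolution
def box(c,a,l,w,z0,z1):
    R=np.array([[np.cos(a),-np.sin(a)],[np.sin(a),np.cos(a)]])
    return [[*(R@[sx*l/2,sy*w/2]+c),z] for sx in(-1,1) for sy in(-1,1) for z in(z0,z1)]
def disc(c,rad,z0,z1): return [[c[0]+rad*np.cos(t),c[1]+rad*np.sin(t),z] for t in np.linspace(0,6.28,30) for z in(z0,z1)]
S=4
def sil(p,parts,roi):
    m=np.zeros(((roi[3]-roi[1])*S,(roi[2]-roi[0])*S),np.uint8)
    for P in parts:
        uv=np.array([proj(p,X) for X in P]); uv=((uv+.5-roi[:2])*S).astype(np.float32)
        cv2.fillConvexPoly(m,cv2.convexHull(uv).astype(int),1)
    return m
def fit(pics,partsf,c0,bounds,thr=45,pad=.04,z=.06):
    data=[]
    for p in pics:
        u=np.array(proj(p,[*c0,z])); h=np.linalg.norm(u-proj(p,[c0[0]+pad,c0[1],z]))+4
        roi=np.array([u[0]-h,u[1]-h,u[0]+h,u[1]+h]).astype(int)
        g=p["img"].max(2)[roi[1]:roi[3],roi[0]:roi[2]]
        g=cv2.resize(g,None,fx=S,fy=S,interpolation=cv2.INTER_LINEAR)
        data.append((p,roi,g<thr))
    def cost(v):
        return sum(1-(lambda a,b:(a&b).sum()/(a|b).sum())(sil(p,partsf(v),roi)>0,m) for p,roi,m in data)
    s=differential_evolution(cost,bounds,seed=1,maxiter=25,popsize=10,polish=False)
    return s.x,s.fun
E
cat > run1.py <<'E'
from fit import *
np.set_printoptions(precision=4,suppress=True)
t=r.snapshot("top"); s=r.snapshot("side")
rib=lambda uv,k:[at_z(*a,.05)[:2] for a in uv]
T=[(t,(230+x/4.612-.5,160+y/4.615-.5)) for x,y in((427,208),(404,347),(472,236),(357,320))]
Sd=[(s,(160+x/4-.5,190+y/4-.5)) for x,y in((486,295),(341,327),(484,333),(346,290))]
for L in(T,Sd,T+Sd):
    P=np.array([at_z(p,uv,.05)[:2] for p,uv in L])
    off=np.tile([-.75,np.pi-.75,-1.5,np.pi-1.5],len(L)//4)
    f=lambda v:(v[:2]+.042*np.c_[np.cos(v[2]+off),np.sin(v[2]+off)]-P).ravel()
    q=least_squares(f,[.49,-.19,.6]);print("housing",q.x,"res mm",np.abs(q.fun).max()*1e3)
c,y=q.x[:2],q.x[2]
for n,a in(("a",y+np.pi/3),("b",y+np.pi),("c",y-np.pi/3)):
    k=c+.078*np.array([np.cos(a),np.sin(a)])
    for pics in([t],[s],[t,s]):
        g=lambda v:[box(v[:2],a+1.5-v[2],.04,.011,.069,.09),disc(v[:2],.016,.062,.069)]
        x,f=fit(pics,g,k,[(k[0]-.008,k[0]+.008),(k[1]-.008,k[1]+.008),(-.1,.9)],pad=.025,z=.077)
        print(n,k,x,"cost",f,"baryaw deg",np.degrees(a+1.5-x[2]))
for pics in([t],[s],[t,s]):
    g=lambda v:[box(v[:2],v[2],.058,.012,.023,.053),disc(v[:2],.034,.017,.023)]
    x,f=fit(pics,g,[.498,.211],[(.48,.515),(.195,.23),(0,np.pi)],z=.03);print("plug",x,f,np.degrees(x[2]))
E
python3 run1.py
```

```text
housing [ 0.4913 -0.1935  0.5013] res mm 1.2130072412076809
housing [ 0.4926 -0.1904  0.5055] res mm 0.9973500624311793
housing [ 0.4919 -0.1919  0.5034] res mm 2.2778039662479097
a [ 0.4935 -0.1139] [ 0.4944 -0.1143  0.1424] cost 0.1810305517555859 baryaw deg 166.62847951902543
a [ 0.4935 -0.1139] [ 0.4935 -0.1153 -0.051 ] cost 0.18826075196104952 baryaw deg 177.70706576005105
a [ 0.4935 -0.1139] [ 0.4927 -0.1148  0.0428] cost 0.39450861099985013 baryaw deg 172.33179023800903
b [ 0.4236 -0.2295] [ 0.4229 -0.2286  0.2303] cost 0.1703320396722725 baryaw deg 281.5866182268124
b [ 0.4236 -0.2295] [ 0.4221 -0.2308  0.3435] cost 0.16416487967595905 baryaw deg 275.1006264621066
b [ 0.4236 -0.2295] [ 0.4229 -0.2292  0.3026] cost 0.3614023780206249 baryaw deg 277.44782596455065
c [ 0.5587 -0.2323] [ 0.5584 -0.2324  0.2168] cost 0.1885714285714286 baryaw deg 42.360405058242456
c [ 0.5587 -0.2323] [ 0.556  -0.236   0.1091] cost 0.3336547733847638 baryaw deg 48.53503341720911
c [ 0.5587 -0.2323] [ 0.5579 -0.2325  0.0834] cost 0.5319769621633189 baryaw deg 50.00685623853825
plug [0.4921 0.2086 2.4757] 0.12786410323939956 141.84976848119476
plug [0.489  0.2022 1.9774] 0.1407619388302629 113.29519445637622
plug [0.4906 0.2065 1.9023] 0.31177331026075117 108.99530621306197
```

Run:
```python
import cv2
a=cv2.imread("pics/top0.png");b=cv2.imread("pics/side0.png")
import numpy as np
f=lambda i:np.clip(cv2.resize(i,(400,400),interpolation=2).astype(float)*2.5,0,255).astype('uint8')
cv2.imwrite("pics/plug.png",np.hstack([f(a[203:253,150:200]),f(b[165:215,165:215])]))
```

```text
(no output)
```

View pics/plug.png

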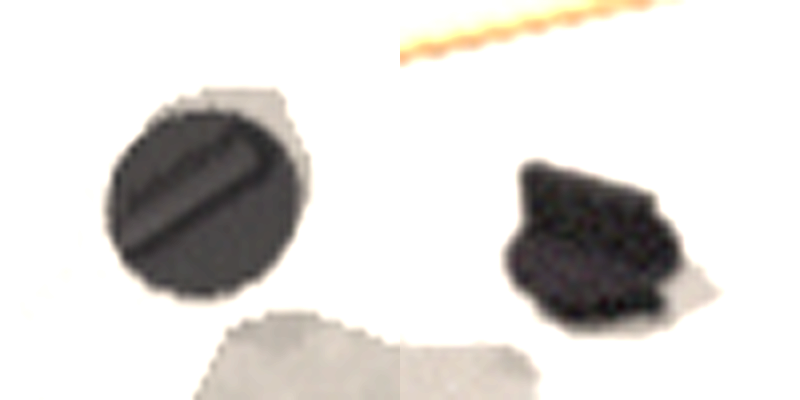

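```bash
cat > go.py <<'E'
import sys
from h import *
from scipy.spatial.transform import Rotation as Ro
def go(x,y,z,yawdeg):
    o=r.get_obs();w,a,b,c=o["orientation"];R=Ro.from_quat([a,b,c,w]).as_matrix()
    d=R.T@(np.array([x,y,z])-o["position"])
    yw=np.degrees(np.arctan2(R[1,1],R[0,1])); t=(yw-yawdeg+180)%360-180
    print("t",round(o["time_s"],2),"pos",o["position"].round(4),"yaw",yw.round(1),"j6",o["joints"][5].round(2),"open",round(o["opening"],4),"tilt",R[:,2].round(3))
    print("delta tool /100mm",(d*10).round(3),"then turn",round(t/180,4),"F",o["wrist_force"].round(1),"M",o["moment"].round(2))
if __name__=="__main__": go(*map(float,sys.argv[1:]))
E
python3 go.py .4935 -.1145 .15 80
```

```text
t 0.8 pos [0.1323 0.5081 0.2268] yaw 75.4 j6 -0.15 open 0.0918 tilt [ 0.  0. -1.]
delta tool /100mm [-5.065 -5.114  0.767] then turn -0.0256 F [-0.2  0.6  0.3] M [ 0.09  0.02 -0.03]
```

Call:
servo_tool(plan=[[[-0.317,-0.32,0,0,0,0,1],[-0.317,-0.32,0,0,0,0,1],[-0.317,-0.32,0,0,0,0,0.6],[-0.317,-0.32,0,0,0,0,0.6],[-0.317,-0.32,0,0,0,0,0.6],[-0.317,-0.32,0,0,0,0,0.6],[-0.317,-0.32,0,0,0,0,0.6],[-0.317,-0.32,0,0,0,0,0.6],[-0.317,-0.32,0,0,0,0,0.6],[-0.317,-0.32,0,0,0,0,0.6],[-0.317,-0.32,0,0,0,0,0.6],[-0.317,-0.32,0,0,0,0,0.6],[-0.317,-0.32,0.19,0,0,0,0.6],[-0.317,-0.32,0.19,0,0,0,0.6],[-0.317,-0.32,0.19,0,0,0,0.6],[-0.317,-0.32,0.2,0,0,-0.026,0.6],[0,0,0,0,0,0,0.6]]])

```text
time_s: 2.92
position: [0.4944, -0.1173, 0.148]
orientation: [-0.001, 0.088, 0.996, 0.0]
wrist_force: [-0.3, 0.5, -0.6]
opening: 0.0548
grip_force: 0.0
```

```bash
python3 go.py .4935 -.1145 .0715 80
python3 - <<'E'
from h import *
for n in("top","side"):
    p=r.snapshot(n); cv2.imwrite(f"pics/{n}2.png",p["img"]); print(np.round(proj(p,r.get_obs()["position"]),1))
E
```

```text
t 2.92 pos [ 0.4944 -0.1173  0.148 ] yaw 79.9 j6 -1.78 open 0.0548 tilt [-0.002  0.001 -1.   ]
delta tool /100mm [0.012 0.026 0.765] then turn -0.0004 F [-0.3  0.5 -0.6] M [0.02 0.   0.  ]
[295.2 215.4]
[245.5 214.5]
```

Call:
servo_tool(plan=[[[0.01,0.025,0.2,0,0,0,0.6],[0,0,0.2,0,0,0,0.6],[0,0,0.2,0,0,0,0.6],[0,0,0.16,0,0,0,0.6],[0,0,0,0,0,0,0.6],[0,0,0,0,0,0,0],[0,0,0,0,0,0,0],[0,0,0,0,0,0,0],[0,0,0,0,0,0,0],[0,0,0,0,0,0,0]]])

```text
time_s: 4.28
position: [0.4937, -0.1135, 0.0739]
orientation: [0.0, 0.086, 0.996, -0.001]
wrist_force: [-2.4, -3.7, -1.4]
opening: 0.0107
grip_force: 30.0
```

```bash
python3 go.py .4935 -.1145 .0715 -1.5
python3 - <<'E'
from h import *
for n in("top","side"):
    p=r.snapshot(n); cv2.imwrite(f"pics/{n}3.png",p["img"])
b=p["img"]
cv2.imwrite("pics/v3.png",cv2.resize(b[170:320,160:360],(800,600),interpolation=2))
E
```

```text
t 4.28 pos [ 0.4937 -0.1135  0.0739] yaw 80.1 j6 -1.77 open 0.0107 tilt [ 0.    -0.002 -1.   ]
delta tool /100mm [-0.    -0.01   0.024] then turn 0.4534 F [-2.4 -3.7 -1.4] M [-0.35  0.41 -0.  ]
```

View pics/v3.png

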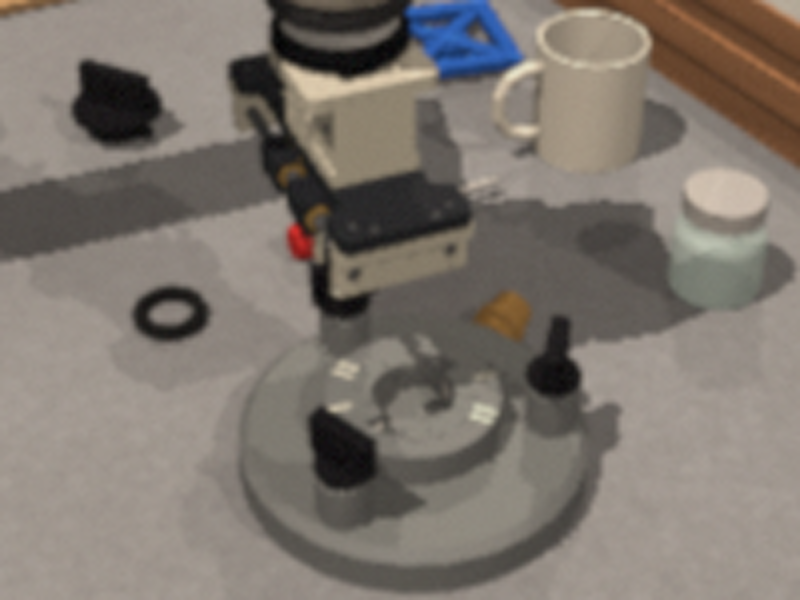

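The fingers hold knob a's bar (gripper around pixel (345,280) of the crop; opening 10.7 mm, 30 N). Turning it now.

Call:
servo_tool(plan=[[[0,0,0,0,0,0.048,0],[0,0,0,0,0,0.048,0],[0,0,0,0,0,0.048,0],[0,0,0,0,0,0.048,0],[0,0,0,0,0,0.048,0],[0,0,0,0,0,0.048,0],[0,0,0,0,0,0.048,0],[0,0,0,0,0,0.048,0],[0,0,0,0,0,0.048,0],[0,0,0,0,0,0.03,0],[0,0,0,0,0,0,0],[0,0,0,0,0,0,0]]])

```text
time_s: 5.88
position: [0.4933, -0.1137, 0.0738]
orientation: [0.001, 0.725, 0.688, -0.001]
wrist_force: [-2.4, -6.5, 1.9]
opening: 0.011
grip_force: 30.2
```

```bash
python3 go.py .4935 -.1145 .0715 -1.5
```

```text
t 5.88 pos [ 0.4933 -0.1137  0.0738] yaw -3.0 j6 -0.32 open 0.011 tilt [-0.    -0.002 -1.   ]
delta tool /100mm [-0.008  0.002  0.023] then turn -0.0084 F [-2.4 -6.5  1.9] M [-1.17  0.47  0.37]
```

Call:
servo_tool(plan=[[[0,0,0,0,0,0,0.6],[0,0,0,0,0,0,0.6],[0,0,0,0,0,0,0.6],[0,0,-0.2,0,0,0,0.6],[0,0,-0.25,0,0,0,0.6],[-0.3,-0.16,0,0,0,0,0.6],[-0.3,-0.16,0,0,0,0,0.6],[-0.3,-0.16,0,0,0,0,0.6],[-0.29,-0.163,0,0,0,-0.03,0.6],[0,0,0,0,0,-0.031,0.6],[0,0,0,0,0,0,0.6]]])

```text
time_s: 7.25
position: [0.4228, -0.2281, 0.1187]
orientation: [-0.0, 0.657, 0.754, 0.0]
wrist_force: [-0.4, -0.0, -0.6]
opening: 0.0549
grip_force: 0.0
```

```bash
python3 go.py .4229 -.2292 .0715 8
python3 - <<'E'
from h import *
p=r.snapshot("side");cv2.imwrite("pics/v4.png",cv2.resize(p["img"][170:320,160:360],(800,600),interpolation=2))
p=r.snapshot("top");cv2.imwrite("pics/t4.png",cv2.resize(p["img"][160:290,230:400],(784,600),interpolation=2))
E
```

```text
t 7.25 pos [ 0.4228 -0.2281  0.1187] yaw 7.8 j6 -0.79 open 0.0549 tilt [ 0.  0. -1.]
delta tool /100mm [-0.011 -0.001  0.472] then turn -0.0011 F [-0.4 -0.  -0.6] M [-0.1   0.04  0.03]
```

View pics/v4.png

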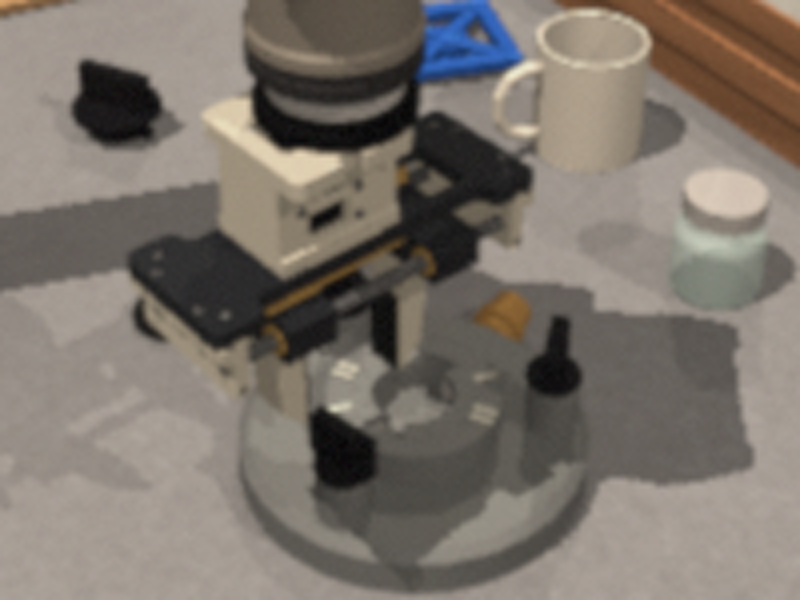

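Open fingers straddle knob b (crop pixel (345,450)). Knob a stays at its stop.

Call:
servo_tool(plan=[[[-0.011,0,0.16,0,0,0,0.6],[0,0,0.16,0,0,0,0.6],[0,0,0.13,0,0,0,0.6],[0,0,0,0,0,0,0.6],[0,0,0,0,0,0,0],[0,0,0,0,0,0,0],[0,0,0,0,0,0,0],[0,0,0,0,0,0,0],[0,0,0,0,0,0.045,0],[0,0,0,0,0,0.045,0],[0,0,0,0,0,0.045,0],[0,0,0,0,0,0.045,0],[0,0,0,0,0,0.045,0],[0,0,0,0,0,0.045,0],[0,0,0,0,0,0.045,0],[0,0,0,0,0,0.045,0],[0,0,0,0,0,0.035,0],[0,0,0,0,0,0,0],[0,0,0,0,0,0,0]]])

```text
time_s: 9.72
position: [0.4226, -0.2289, 0.0737]
orientation: [-0.0, 0.972, 0.233, -0.0]
wrist_force: [-3.4, 0.8, 3.4]
opening: 0.011
grip_force: 29.6
```

```bash
python3 go.py .4229 -.2292 .0715 -63
```

```text
t 9.72 pos [ 0.4226 -0.2289  0.0737] yaw -63.1 j6 0.44 open 0.011 tilt [-0.001  0.    -1.   ]
delta tool /100mm [0.001 0.004 0.022] then turn -0.0003 F [-3.4  0.8  3.4] M [0.02 0.75 0.17]
```

Call:
servo_tool(plan=[[[0,0,0,0,0,0.012,0],[0,0,0,0,0,0,0],[0,0,0,0,0,0,0]]])

```text
time_s: 10.1
position: [0.4227, -0.2289, 0.0737]
orientation: [-0.0, 0.977, 0.214, -0.0]
wrist_force: [-4.3, 1.5, 4.4]
opening: 0.0109
grip_force: 30.1
```

```bash
python3 go.py .558 -.2325 .0715 -45
```

```text
t 10.1 pos [ 0.4227 -0.2289  0.0737] yaw -65.3 j6 0.48 open 0.0109 tilt [-0.001  0.    -1.   ]
delta tool /100mm [1.214 0.6   0.021] then turn -0.1125 F [-4.3  1.5  4.4] M [0.15 0.99 0.37]
```

Call:
servo_tool(plan=[[[0,0,0,0,0,0,0.6],[0,0,0,0,0,0,0.6],[0,0,0,0,0,0,0.6],[0,0,-0.2,0,0,0,0.6],[0,0,-0.25,0,0,0,0.6],[0.3,0.15,0,0,0,0,0.6],[0.3,0.15,0,0,0,0,0.6],[0.3,0.15,0,0,0,0,0.6],[0.314,0.15,0,0,0,-0.05,0.6],[0,0,0,0,0,-0.05,0.6],[0,0,0,0,0,-0.012,0.6],[0,0,0,0,0,0,0.6]]])

```text
time_s: 11.6
position: [0.5586, -0.2329, 0.1184]
orientation: [-0.0, 0.925, 0.381, 0.0]
wrist_force: [0.1, -0.1, 0.3]
opening: 0.0551
grip_force: 0.0
```

```bash
python3 go.py .558 -.2325 .0715 -45
python3 - <<'E'
from h import *
p=r.snapshot("side");cv2.imwrite("pics/v5.png",cv2.resize(p["img"][170:320,160:360],(800,600),interpolation=2))
E
```

```text
t 11.6 pos [ 0.5586 -0.2329  0.1184] yaw -45.2 j6 0.27 open 0.0551 tilt [ 0.  0. -1.]
delta tool /100mm [-0.001 -0.007  0.469] then turn -0.0012 F [ 0.1 -0.1  0.3] M [-0.1   0.1   0.05]
```

View pics/v5.png

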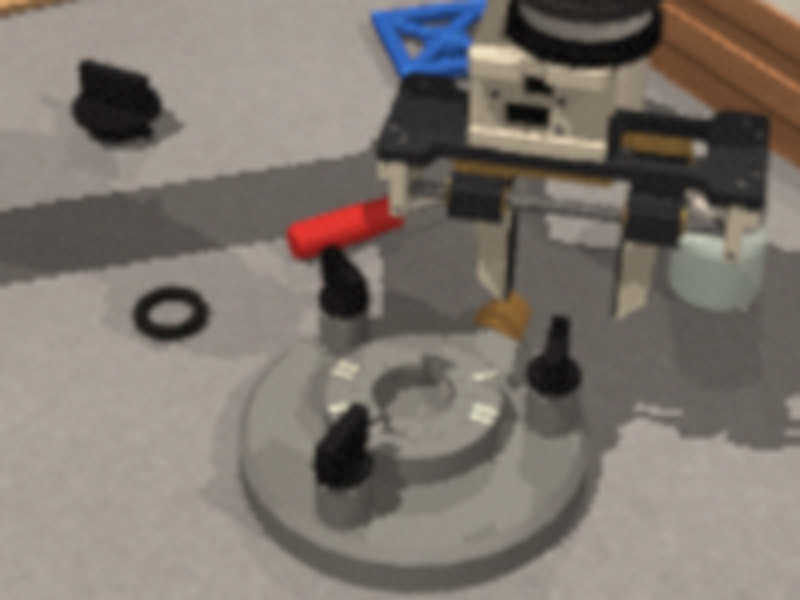

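Knobs a (345,290) and b (345,445) now point at the port, and the fingers are above knob c (553,350).

Call:
servo_tool(plan=[[[0,-0.007,0.16,0,0,0,0.6],[0,0,0.16,0,0,0,0.6],[0,0,0.13,0,0,0,0.6],[0,0,0,0,0,0,0.6],[0,0,0,0,0,0,0],[0,0,0,0,0,0,0],[0,0,0,0,0,0,0],[0,0,0,0,0,0,0],[0,0,0,0,0,0.045,0],[0,0,0,0,0,0.045,0],[0,0,0,0,0,0.045,0],[0,0,0,0,0,0.045,0],[0,0,0,0,0,0.045,0],[0,0,0,0,0,0.045,0],[0,0,0,0,0,0.045,0],[0,0,0,0,0,0.045,0],[0,0,0,0,0,0.045,0],[0,0,0,0,0,0.045,0],[0,0,0,0,0,0,0],[0,0,0,0,0,0,0]]])

```text
time_s: 14.15
position: [0.5577, -0.2323, 0.0738]
orientation: [-0.0, 0.951, -0.309, -0.0]
wrist_force: [-2.0, 1.7, 1.6]
opening: 0.0112
grip_force: 30.3
```

```bash
python3 go.py .558 -.2325 .0715 -124.5
```

```text
t 14.15 pos [ 0.5577 -0.2323  0.0738] yaw -126.0 j6 1.68 open 0.0112 tilt [-0.  0. -1.]
delta tool /100mm [0.003 0.    0.023] then turn -0.0084 F [-2.   1.7  1.6] M [0.26 0.58 0.49]
```

```bash
cat > run2.py <<'E'
from fit import *
t=r.snapshot("top"); s=r.snapshot("side")
np.set_printoptions(precision=4,suppress=True)
g=lambda v:[box(v[:2],v[2],.058,.012,.023,.053),disc(v[:2],.034,.017,.023),disc(v[:2],.0215,0,.017),box(v[:2],v[2],.058,.009,0,.008)]
for thr in(35,50):
  for pics in([t],[s],[t,s]):
    x,f=fit(pics,g,[.493,.207],[(.48,.51),(.195,.22),(1.6,2.5)],z=.03,thr=thr,pad=.045);print(thr,"plug",x,f,np.degrees(x[2]))
# bar top edge in top view from the enlarged crop: ends
for uv in((120,232),(262,150)): print(at_z(t,(150+uv[0]/8-.5,203+uv[1]/8-.5),.053))
E
python3 run2.py
```

```text
35 plug [0.4934 0.208  2.3843] 0.3140147523709168 136.61172811442665
35 plug [0.4925 0.2156 1.7596] 0.28280929596719073 100.81834861909012
35 plug [0.4915 0.211  1.8162] 0.610020725041541 104.06093760952068
50 plug [0.4921 0.208  2.4458] 0.12674571805006585 140.13460168041524
50 plug [0.4927 0.2145 1.8652] 0.20087336244541487 106.86829378576864
50 plug [0.4923 0.2107 1.9154] 0.34193959447419586 109.74642604933356
[0.4792 0.2306 0.053 ]
[0.5048 0.1821 0.053 ]
```

Call:
servo_tool(plan=[[[0,0,0,0,0,0,0.6],[0,0,0,0,0,0,0.6],[0,0,0,0,0,0,0.6],[0,0,-0.4,0,0,0,0.6],[0,0,-0.4,0,0,0,0.6],[-0.313,-0.32,0,0,0,0,0.6],[-0.313,-0.32,0,0,0,0,1],[-0.313,-0.32,0,0,0,0,1],[-0.313,-0.32,0,0,0,0,1],[-0.313,-0.32,0,0,0,0,1],[-0.313,-0.32,0,0,0,0,1],[-0.313,-0.32,0,0,0,0,1],[-0.313,-0.32,0,0,0,0,1],[-0.313,-0.32,0,0,0,0,1],[-0.313,-0.32,0,0,0,0,1],[0,0,0,0,0,-0.05,1],[0,0,0,0,0,-0.05,1],[0,0,0,0,0,-0.05,1],[0,0,0,0,0,-0.05,1],[0,0,0,0,0,-0.05,1]]])

```text
time_s: 16.75
position: [0.4945, 0.2106, 0.1537]
orientation: [-0.0, 0.997, 0.079, 0.0]
wrist_force: [0.5, -0.3, 0.2]
opening: 0.0922
grip_force: 0.0
```

Call:
servo_tool(plan=[[[0,0,0,0,0,-0.05,1],[0,0,0,0,0,-0.055,1],[0,0,0,0,0,0,1]]])

```text
time_s: 17.12
position: [0.4945, 0.2106, 0.1537]
orientation: [-0.0, 0.971, 0.239, 0.0]
wrist_force: [-0.9, 0.0, 0.6]
opening: 0.0917
grip_force: 0.0
```

```bash
python3 go.py .4925 .2107 .030 -62
python3 - <<'E'
from h import *
p=r.snapshot("side");a=p["img"][150:230,140:240]
q=r.snapshot("top");b=q["img"][160:290,230:400]
f=lambda i,w,h:np.clip(cv2.resize(i,(w,h),interpolation=2).astype(float)*1.6,0,255).astype('uint8')
cv2.imwrite("pics/v6.png",np.hstack([f(a,400,320),f(b,400,320)]))
E
```

```text
t 17.12 pos [0.4945 0.2106 0.1537] yaw -62.4 j6 1.35 open 0.0917 tilt [ 0.  0. -1.]
delta tool /100mm [-0.017 -0.01   1.237] then turn -0.0022 F [-0.9  0.   0.6] M [-0.06  0.14 -0.02]
```

View pics/v6.png

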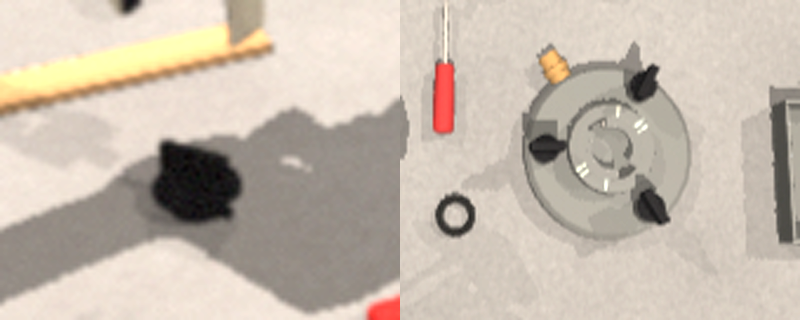

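All three knobs point at the port (right panel, port at (612,148)), and the plug stands undisturbed (left panel (200,185)). I'll squeeze the bar's ends first to centre the plug, then regrasp it across the thickness.

Call:
servo_tool(plan=[[[-0.017,-0.01,0.4,0,0,0,1],[0,0,0.4,0,0,0,1],[0,0,0.3,0,0,0,1],[0,0,0.14,0,0,0,1],[0,0,0,0,0,0,1],[0,0,0,0,0,0,0.55],[0,0,0,0,0,0,0.55],[0,0,0,0,0,0,0.55],[0,0,0,0,0,0,0.55],[0,0,0,0,0,0,0.55],[0,0,0,0,0,0,0.55]]])

```text
time_s: 18.6
position: [0.4926, 0.2109, 0.0302]
orientation: [-0.0, 0.971, 0.239, 0.0]
wrist_force: [-1.2, 0.0, 6.5]
opening: 0.0576
grip_force: 30.0
```

```bash
python3 go.py .4925 .2107 .030 28
```

```text
t 18.6 pos [0.4926 0.2109 0.0302] yaw -62.3 j6 1.35 open 0.0576 tilt [ 0.001  0.    -1.   ]
delta tool /100mm [-0.002  0.001  0.002] then turn -0.5017 F [-1.2  0.   6.5] M [0.14 0.39 0.01]
```

Call:
servo_tool(plan=[[[0,0,0,0,0,0,1],[0,0,0,0,0,0,1],[0,0,0,0,0,0,1],[0,0,0,0,0,-0.05,1],[0,0,0,0,0,-0.05,1],[0,0,0,0,0,-0.05,1],[0,0,0,0,0,-0.05,1],[0,0,0,0,0,-0.05,1],[0,0,0,0,0,-0.05,1],[0,0,0,0,0,-0.05,1],[0,0,0,0,0,-0.05,1],[0,0,0,0,0,-0.05,1],[0,0,0,0,0,-0.05,1],[0,0,0,0,0,0,0],[0,0,0,0,0,0,0],[0,0,0,0,0,0,0],[0,0,0,0,0,0,0],[0,0,0,0,0,0,0],[0,0,0,0,0,0,0],[0,0,0,0,0,0,0]]])

```text
time_s: 21.1
position: [0.4924, 0.2107, 0.0297]
orientation: [-0.0, 0.517, 0.856, 0.0]
wrist_force: [0.2, -0.2, -0.4]
opening: 0.0264
grip_force: 0.0
```

```bash
python3 go.py .4925 .2107 .130 -61.2
```

```text
t 21.1 pos [0.4924 0.2107 0.0297] yaw 27.7 j6 -0.22 open 0.0264 tilt [ 0.  0. -1.]
delta tool /100mm [-0.000e+00  1.000e-03 -1.003e+00] then turn 0.4938 F [ 0.2 -0.2 -0.4] M [-0.1  -0.01 -0.01]
```

Call:
servo_tool(plan=[[[0,0,0,0,0,0,0],[0,0,0,0,0,0,0],[0,0,0,0,0,0,0],[0,0,-0.2,0,0,0,0],[0,0,-0.3,0,0,0,0],[0,0,-0.3,0,0,0,0],[0,0,-0.3,0,0,0,0],[0,0,0,0,0,0.05,0],[0,0,0,0,0,0.05,0],[0,0,0,0,0,0.05,0],[0,0,0,0,0,0.05,0],[0,0,0,0,0,0.05,0],[0,0,0,0,0,0.05,0],[0,0,0,0,0,0.05,0],[0,0,0,0,0,0.05,0],[0,0,0,0,0,0.05,0],[0,0,0,0,0,0.044,0],[0,0,0,0,0,0,0]]])

```text
time_s: 23.35
position: [0.4922, 0.2106, 0.1395]
orientation: [-0.0, 0.968, 0.249, -0.0]
wrist_force: [-0.2, -0.1, -1.5]
opening: 0.0118
grip_force: 30.0
```

```bash
python3 go.py .4914 -.1917 .14 -61.2
```

```text
t 23.35 pos [0.4922 0.2106 0.1395] yaw -61.1 j6 1.33 open 0.0118 tilt [-0.001 -0.    -1.   ]
delta tool /100mm [-1.948  3.52  -0.005] then turn 0.0003 F [-0.2 -0.1 -1.5] M [-0.1   0.17  0.02]
```

Call:
servo_tool(plan=[[[-0.1,0.18,0,0,0,0,0],[-0.2,0.36,0,0,0,0,0],[-0.2,0.36,0,0,0,0,0],[-0.2,0.36,0,0,0,0,0],[-0.2,0.36,0,0,0,0,0],[-0.2,0.36,0,0,0,0,0],[-0.2,0.36,0,0,0,0,0],[-0.2,0.36,0,0,0,0,0],[-0.2,0.36,0,0,0,0,0],[-0.2,0.36,0,0,0,0,0],[-0.048,0.1,0,0,0,0,0],[0,0,0,0,0,0,0],[0,0,0,0,0,0,0]]])

```text
time_s: 24.98
position: [0.491, -0.1904, 0.1395]
orientation: [-0.0, 0.968, 0.249, -0.0]
wrist_force: [-0.6, 0.3, -2.6]
opening: 0.0115
grip_force: 30.0
```

```bash
python3 go.py .4914 -.1917 .09 -61.2;  python3 - <<'E'
from h import *
p=r.snapshot("side");cv2.imwrite("pics/v7.png",cv2.resize(p["img"][170:320,160:360],(800,600),interpolation=2))
E
```

```text
t 24.98 pos [ 0.491  -0.1904  0.1395] yaw -61.1 j6 0.55 open 0.0115 tilt [-0.     0.001 -1.   ]
delta tool /100mm [-0.003  0.013  0.495] then turn 0.0004 F [-0.6  0.3 -2.6] M [-0.03  0.13 -0.02]
```

View pics/v7.png

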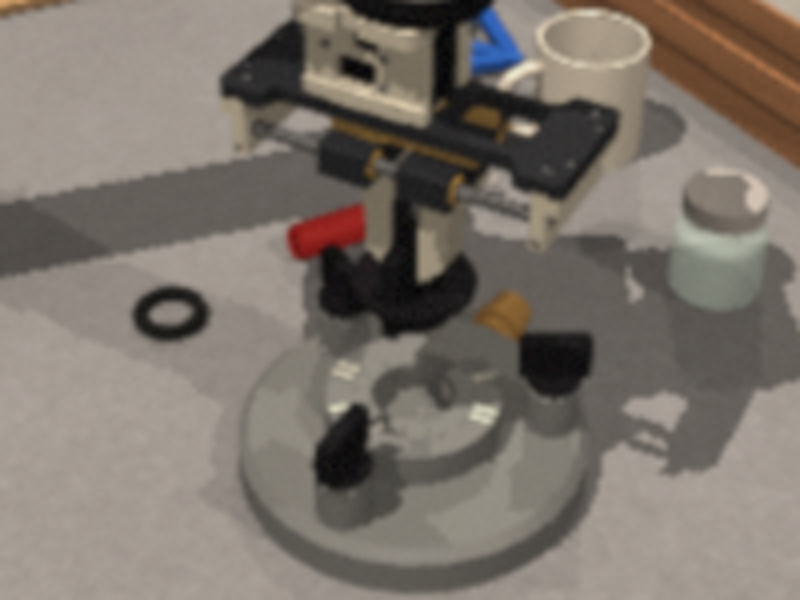

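The plug hangs above the port (disc around crop pixel (415,290), port at (420,395)) and all three knobs point inward. Lowering it now.

Call:
servo_tool(plan=[[[-0.003,0.013,0.2,0,0,0,0],[0,0,0.2,0,0,0,0],[0,0,0.12,0,0,0,0],[0,0,0.04,0,0,0,0],[0,0,0.03,0,0,0,0],[0,0,0.03,0,0,0,0],[0,0,0,0,0,0,0]]])

```text
time_s: 25.9
position: [0.4915, -0.1929, 0.0778]
orientation: [0.0, 0.969, 0.249, 0.0]
wrist_force: [-0.2, 0.5, -1.3]
opening: 0.0121
grip_force: 30.0
```

```bash
python3 go.py .4914 -.1917 .063 -61.2
```

```text
t 25.9 pos [ 0.4915 -0.1929  0.0778] yaw -61.2 j6 0.55 open 0.0121 tilt [ 0. -0. -1.]
delta tool /100mm [ 0.005 -0.012  0.148] then turn -0.0001 F [-0.2  0.5 -1.3] M [-0.12  0.2   0.06]
```

Call:
servo_tool(plan=[[[0.003,-0.008,0.03,0,0,0,0],[0,0,0.03,0,0,0,0],[0,0,0.03,0,0,0,0],[0,0,0.03,0,0,0,0],[0,0,0.02,0,0,0,0],[0,0,0,0,0,0,0]]])

```text
time_s: 26.65
position: [0.4913, -0.192, 0.0635]
orientation: [-0.0, 0.969, 0.249, -0.0]
wrist_force: [0.1, -0.2, -2.1]
opening: 0.0117
grip_force: 30.0
```

```bash
python3 go.py .4914 -.1917 .063 -61.2
```

```text
t 26.65 pos [ 0.4913 -0.192   0.0635] yaw -61.2 j6 0.55 open 0.0117 tilt [-0.  0. -1.]
delta tool /100mm [ 0.002 -0.002  0.005] then turn -0.0001 F [ 0.1 -0.2 -2.1] M [-0.05  0.13 -0.03]
```

Call:
servo_tool(plan=[[[0,0,0.012,0,0,0,0],[0,0,0,0,0,0,0]]])

```text
time_s: 26.9
position: [0.4916, -0.1921, 0.0628]
orientation: [0.0, 0.969, 0.249, 0.0]
wrist_force: [-0.5, 0.2, 1.2]
opening: 0.0117
grip_force: 30.0
```

Call:
servo_tool(plan=[[[0,0,0.008,0,0,0,0],[0,0,0,0,0,0.03,0],[0,0,0,0,0,0.03,0],[0,0,0,0,0,0.03,0],[0,0,0,0,0,0.03,0],[0,0,0,0,0,0,0]]])

```text
time_s: 27.65
position: [0.4917, -0.1921, 0.0627]
orientation: [0.0, 0.998, 0.062, 0.001]
wrist_force: [-1.5, 1.6, 8.0]
opening: 0.0121
grip_force: 30.0
```

```bash
python3 go.py .4914 -.1917 .063 -104.2
```

```text
t 27.65 pos [ 0.4917 -0.1921  0.0627] yaw -82.9 j6 0.93 open 0.0121 tilt [ 0.001 -0.    -1.   ]
delta tool /100mm [-0.003 -0.004 -0.003] then turn 0.1185 F [-1.5  1.6  8. ] M [ 0.26  0.55 -0.11]
```

Call:
servo_tool(plan=[[[0,0,0,0,0,0.03,0],[0,0,0,0,0,0.03,0],[0,0,0,0,0,0.03,0],[0,0,0,0,0,0.029,0],[0,0,0,0,0,0,0],[0,0,0,0,0,0,0]]])

```text
time_s: 28.4
position: [0.4917, -0.1918, 0.0627]
orientation: [-0.0, 0.992, -0.124, 0.001]
wrist_force: [-1.1, 2.7, 8.3]
opening: 0.0117
grip_force: 30.0
```

```bash
python3 go.py .4914 -.1917 .063 -104.2;  python3 - <<'E'
from h import *
p=r.snapshot("side");a=cv2.resize(p["img"][200:300,190:330],(560,400),interpolation=2)
b=cv2.resize(r.snapshot("top")["img"][195:245,295:345],(240,240),interpolation=2)
o=np.zeros((400,800,3),np.uint8);o[:,:560]=a;o[:240,560:]=b
cv2.imwrite("pics/v8.png",np.clip(o*1.5,0,255).astype("uint8"))
E
```

```text
t 28.4 pos [ 0.4917 -0.1918  0.0627] yaw -104.2 j6 1.3 open 0.0117 tilt [ 0.001  0.    -1.   ]
delta tool /100mm [-0.003  0.    -0.003] then turn -0.0003 F [-1.1  2.7  8.3] M [ 0.51  0.55 -0.04]
```

View pics/v8.png

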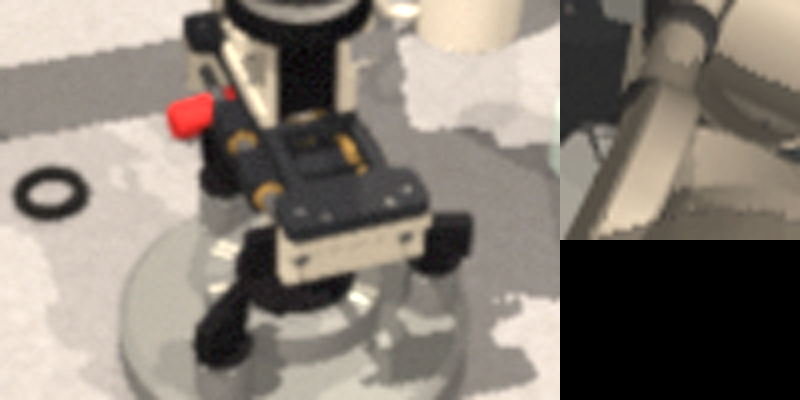

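The disc lies flush on the turret (about (300,285)), and the bar is at the single-rib angle, still gripped. The double ribs at (222,250) and (358,297) are clear of the bar.

```bash
python3 -c "
from h import *
print(r.sign_off())"
```

```text
the job is handed in; nothing more can be done
None
```

I turned all three bolt knobs clockwise to their end stops, then seated the plug flush and twisted it half way to the single ribs. The gripper is still holding it there, and I handed the job in at about 28 s; the sign-off gave no verdict. The half-way mark is set from the measured housing angle, since the gripper hid most of the bar.

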